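Level the pins of a turner's support bed

ROBOT

A 6-joint arm with a two-finger parallel gripper is mounted at the origin on the work surface. World frame = base frame: x ahead of the robot, y to its left, z up, the work surface at z = 0. Lengths are in m, angles in rad, forces in N, time in s.
With the tool pointing down it reaches from about 0.25 to 0.725 m from the base axis. Payload 4 kg.
Tool frame: the origin (TCP) lies at the very end of the fingers, on their centre line; the grasp point (between the pads) lies 19 mm behind it (arm.tcp_to_grasp is the z of the grasp point in the tool frame, in m); z points along the fingers, y is the direction in which the jaws open and shut (so a half turn about z gives the same grasp; the last joint's range is limited). The gripper opens to 85 mm and grips with 20 to 120 N. Pads are 22 mm wide; open, the fingers measure 114 mm over their backs; the gripper's body (76 mm by 85 mm) begins 54 mm behind the grasp point. The pads swing forward as they close: fully open they stand 13 mm farther back than shut.
Start: joints at [1.109, 0.241, 0.005, 1.335, 0, 1.571], TCP at [0.223, 0.448, 0.198] pointing down, gripper open.
Joint ranges: [-2.72, 2.72], [-1.05, 1.87], [-1.09, 1.28], [-1.99, 2.15], [-1.42, 1.44], [-3.14, 3.14]. Speed limits (rad/s): [2.79, 2.79, 3.14, 3.14, 3.14, 3.14].

INTERFACE

Orientations are given as a 3x3 rotation matrix whose columns are the frame's x, y, z axes.
In Python, from workcell import readout, viewer, job, models, arm gives the robot as it stands.
- The arm moves only by the tool apply_moves, never from a script. Its argument "moves" is a list of rows, each a list of 7 numbers: the turn, a rotation vector about the world's x, y, z in degrees, then the shift along the world's x, y, z in mm, then the closure, from 0 (fully open) to 1 (shut). In form: [[ax, ay, az, tx, ty, tz, grip], ...]. A call has 1 to 8 rows; each row shifts and turns the pose as measured when the row begins; what a row does not reach is not made up. A row lasts 1/8 s, in which the tool goes at most 62.5 mm and 10.7 degrees, less where a joint would pass 70% of its speed; a pose out of reach is approached as far as the arm can. A call is refused whole if a number of a shift passes 62.5 or a number of a turn 10.7, either way. A call with a gripper value outside its range is refused whole. The fingers move at their own pace and stop on an object; "squeeze" is the grip in N (left out, the last holds). Time passes only in rows, so rows that do not move let the fingers close. It gives the time, the measured TCP pose, the force and the opening at its end, in the units of the state.
- readout.sense(): the state, without advancing time (a new reading comes with each control period).
- viewer.get_image(name): name is "scene" or "top" or "wrist"; returns (picture, depth): 420x560x3 uint8, blue, green, red; 420x560 float32, m along the optical axis (not along the pixel's ray), 0 where there is no reading.
- viewer.camera_info(name): a dict with "vfov" (degrees; the focal length in pixels is half the picture's height over the tangent of half this angle, whatever the lens; pixels are square), "cx", "cy" (the principal point, pixels), "R" (3x3) and "t" (3): a world point X has camera coordinates R X + t. Camera axes: x right, y down, z forward; pixel columns grow to the right and rows downward; lengths in m; the calibration is good to about 2 mm. The wrist camera is an equidistant fisheye: a pixel r from the principal point sees the ray r / f radians off the axis. A picture is of the moment at which its call begins: read the wrist's pose just before it. camera_info takes no time and is no camera call; for the wrist camera it gives the pose at the moment of the call.
- job.sign_off(): hands the job in, once; it reports no verdict.
Trained networks look in the newest picture that a camera, given by its name, has taken for a name from the list of things; names that differ only in an ending like _2 or _b are one class to them, and where a whole thing is asked for, a point or a joint stands for the part that bears it (a point fixed in the world has none). Each returns a list of dicts, best first, with "score" (0 to 1); they miss things now and then, are a little off and sometimes report something else, mostly with a low value. They report only what shows in the picture. A call takes as long as a camera call.
- models.masks_of(label, camera): "pixels" (420x560 bool, what is visible of it) and "at" ([column, row] in pixels, amid what is visible of it).
The state is a dict: "time_s": time; "joint_pos": joint angles; "qd": joint speeds; "joint_efforts": joint torques, N m; "tcp_pos": TCP position; "tool_rot": TCP orientation; "force": force on the tool from outside, world axes, zero at the start; "moment": the same for the moment, N m; "finger_gap": opening from 0.0 (shut) to 1.0 (fully open).
Only numpy, scipy, OpenCV 4.12 (cv2) and the standard library are available. Lean on these libraries where they do the work, as an engineer would, in place of code of your own. Each camera call takes 0.05 s, during which the arm holds its last target.

TASK

Level the five brass pins of the wooden support bed for the next turning: with closed fingertips touch the top of the red post to take the level, then run the fingertips lightly along the row from the red post towards the grey one, pin after pin, so that each domed pin is pushed down to the height of the post tops, and no lower, as they stay where they are left. Pinch and lift nothing, do not press hard on the posts or board, and leave the other things where they stand.

Things in the scene. Friction and masses are not known exactly. Their poses are not given: they have to be found in the camera images.
- bed: light-wood board 120 x 360 x 30 mm (x, y, z), fixed to the table, carrying the row of pins and the two posts on a shallow arc along its y that bulges towards its +x; a thin dark line is inlaid under the row. Origin at the centre of its underside, on the table; z up. The posts stand at y = -145 and +145 mm (x = -20 mm), the five pins at y = -100, -50, 0, 50, 100 mm (x = 0, 13.5, 18, 13.5, 0 mm)
- red_post_top (a point): centre of the flat top of the red end post: a fixed round post 34 mm across, its top 23 mm above the board (53 mm above the table). It may stand at either end of the row
- grey_post_top (a point): centre of the flat top of the grey end post, same size and height, at the other end of the row
- end_a (a point): middle of the bed's end at y = -145 mm (pin0's end), at post-top height: one of the posts stands here
- end_b (a point): middle of the bed's end at y = +145 mm (pin4's end), at post-top height: the other post stands here
- pin0_top (a point): top of the domed brass head of pin 0 (pins are numbered from the bed's -y end to its +y end); moves down with the pin. The head is a shallow dome 38 mm across: 10 mm of dome sloping at most 34 degrees, over a 3 mm rim, so a fingertip sliding along level and low over the row rides onto it and pushes it down
- pin0 (a joint): how far pin 0 is pushed down, m: 0 = fully up (top 8 mm above the post tops), 0.008 = level with the post tops, 0.016 = bottom stop. It starts 4 to 7 mm above level. It takes about 2.5 N to push and stays where it is left; it has no spring
- pin1_top (a point): top of the domed brass head of pin 1 (pins are numbered from the bed's -y end to its +y end); moves down with the pin. The head is a shallow dome 38 mm across: 10 mm of dome sloping at most 34 degrees, over a 3 mm rim, so a fingertip sliding along level and low over the row rides onto it and pushes it down
- pin1 (a joint): how far pin 1 is pushed down, m: 0 = fully up (top 8 mm above the post tops), 0.008 = level with the post tops, 0.016 = bottom stop. It starts 4 to 7 mm above level. It takes about 2.5 N to push and stays where it is left; it has no spring
- pin2_top (a point): top of the domed brass head of pin 2 (pins are numbered from the bed's -y end to its +y end); moves down with the pin. The head is a shallow dome 38 mm across: 10 mm of dome sloping at most 34 degrees, over a 3 mm rim, so a fingertip sliding along level and low over the row rides onto it and pushes it down
- pin2 (a joint): how far pin 2 is pushed down, m: 0 = fully up (top 8 mm above the post tops), 0.008 = level with the post tops, 0.016 = bottom stop. It starts 4 to 7 mm above level. It takes about 2.5 N to push and stays where it is left; it has no spring
- pin3_top (a point): top of the domed brass head of pin 3 (pins are numbered from the bed's -y end to its +y end); moves down with the pin. The head is a shallow dome 38 mm across: 10 mm of dome sloping at most 34 degrees, over a 3 mm rim, so a fingertip sliding along level and low over the row rides onto it and pushes it down
- pin3 (a joint): how far pin 3 is pushed down, m: 0 = fully up (top 8 mm above the post tops), 0.008 = level with the post tops, 0.016 = bottom stop. It starts 4 to 7 mm above level. It takes about 2.5 N to push and stays where it is left; it has no spring
- pin4_top (a point): top of the domed brass head of pin 4 (pins are numbered from the bed's -y end to its +y end); moves down with the pin. The head is a shallow dome 38 mm across: 10 mm of dome sloping at most 34 degrees, over a 3 mm rim, so a fingertip sliding along level and low over the row rides onto it and pushes it down
- pin4 (a joint): how far pin 4 is pushed down, m: 0 = fully up (top 8 mm above the post tops), 0.008 = level with the post tops, 0.016 = bottom stop. It starts 4 to 7 mm above level. It takes about 2.5 N to push and stays where it is left; it has no spring
- knob: loose turned dark-wood knob, 24 mm across and 30 mm tall, standing on the bed's board in a corner beside the row; origin at the centre of its underside. To be left alone
- finial: loose turned wooden finial, 42 mm across and 60 mm tall, standing on the table beyond the bed; origin at the centre of its underside. To be left alone
- tin: loose green round tin with a bare metal lid, 62 mm across and 45 mm tall, on the robot's side of the bed; origin at the centre of its underside. To be left alone
- mallet: loose dark-wood turner's mallet standing on its head, 80 mm across and 210 mm tall, well to the left of the bed; origin at the centre of its underside. To be left alone
- blank: loose square wooden blank 45 x 200 x 45 mm (long along its y) to the right; origin at the centre of its underside. To be left alone
- bowl: loose turned wooden bowl, 130 mm across and 50 mm tall, to the right; origin at the centre of its underside. To be left alone
- brush: loose hand brush lying behind the bed; origin at the centre of its underside. To be left alone

How it is judged:
On the way, in this order (a step that is already met when the one before it is completed fails the run):
1. the fingertips touch the red post (contact force between the fingers and red_post above 0.3 N), for 0.05 s.
2. the first pin counted from the red post is pushed down to the level of the posts (2.5 mm above it or lower) (((horizontal distance between red_post_top and end_a below 0.03 m and value of joint pin0 above 0.0055 m) or (horizontal distance between red_post_top and end_b below 0.03 m and value of joint pin4 above 0.0055 m))), for 0.05 s.
3. the second pin counted from the red post is pushed down to the level of the posts (2.5 mm above it or lower) (((horizontal distance between red_post_top and end_a below 0.03 m and value of joint pin1 above 0.0055 m) or (horizontal distance between red_post_top and end_b below 0.03 m and value of joint pin3 above 0.0055 m))), for 0.05 s.
4. the third pin counted from the red post is pushed down to the level of the posts (2.5 mm above it or lower) (((horizontal distance between red_post_top and end_a below 0.03 m and value of joint pin2 above 0.0055 m) or (horizontal distance between red_post_top and end_b below 0.03 m and value of joint pin2 above 0.0055 m))), for 0.05 s.
5. the fourth pin counted from the red post is pushed down to the level of the posts (2.5 mm above it or lower) (((horizontal distance between red_post_top and end_a below 0.03 m and value of joint pin3 above 0.0055 m) or (horizontal distance between red_post_top and end_b below 0.03 m and value of joint pin1 above 0.0055 m))), for 0.05 s.
6. the fifth pin counted from the red post is pushed down to the level of the posts (2.5 mm above it or lower) (((horizontal distance between red_post_top and end_a below 0.03 m and value of joint pin4 above 0.0055 m) or (horizontal distance between red_post_top and end_b below 0.03 m and value of joint pin0 above 0.0055 m))), for 0.05 s.
At the end, for the whole second after the job is handed in: All five pin tops are within 2.5 mm of the height of the post tops, and every bystander is within 15 mm of where it stood (value of joint pin0 between 0.0055 and 0.0105 m and value of joint pin1 between 0.0055 and 0.0105 m and value of joint pin2 between 0.0055 and 0.0105 m and value of joint pin3 between 0.0055 and 0.0105 m and value of joint pin4 between 0.0055 and 0.0105 m and distance of each of knob, finial, tin, mallet, blank, bowl, brush from where it was at the start of the episode below 0.015 m); the robot touches nothing.
It fails at once if a pin is driven more than 3 mm below the post tops (it would have to be pulled up again) (value of joint any of pin0, pin1, pin2, pin3, pin4 above 0.011 m).
It fails at once if a pin is pulled up (value of joint any of pin0, pin1, pin2, pin3, pin4 below 0.0004 m).
It fails at once if the fingers press on a post or on the bed with more than 40 N (contact force between the fingers and bed above 40 N or contact force between the fingers and red_post above 40 N or contact force between the fingers and grey_post above 40 N).
It fails at once if a bystander is moved more than 15 mm or lifted (distance of any of knob, finial, tin, mallet, blank, bowl, brush from where it was at the start of the episode above 0.015 m).
It also fails if it takes over 45 s, if anything falls off the work surface, if the arm or the gripper's body presses on something with over 40 N, if the wrist force passes 120 N, or if a joint passes its speed limit or range.

## Working session

There is one attempt and no reset: what is moved stays moved. The work goes in short steps, Python scripts to look and compute and a tool call to move; the robot and the scene stay as the last step left them, time stands still between calls to the robot, and variables do not carry over. Pictures are saved under pics/ and viewed, and the job is handed in when it is done.

Besides the shell and the picture viewer there is one more tool, called after "Emit:" as name(argument=value, ...) on one line, values as JSON. apply_moves: Moves the arm, as the interface text tells. Its arguments: {"type":"object","properties":{"moves":{"type":"array","items":{"type":"array","items":{"type":"number"}}},"squeeze":{"type":"number"}},"required":["moves"]}

```bash
ls; mkdir -p pics; python3 - <<'E'
from workcell import readout, viewer
import cv2
for n in ["scene","top"]:
    im,d=viewer.get_image(n); cv2.imwrite(f"pics/{n}0.png",im)
    i=viewer.camera_info(n); print(n,i)
print(readout.sense())
E
```

```text
pics
scene {'vfov': 42.73914507498118, 'cx': 284.86189375640953, 'cy': 211.28323269082296, 'R': array([[-0.62207623,  0.78264348, -0.02214367],
       [ 0.51090831,  0.3843345 , -0.76893412],
       [-0.5932907 , -0.48964903, -0.63894442]]), 't': array([ 0.34101127, -0.27213288,  1.72458208])}
top {'vfov': 52.757918736417025, 'cx': 287.01028102940234, 'cy': 215.35895476223484, 'R': array([[-0.00902212, -0.99960067,  0.02677876],
       [-0.98646922,  0.00451323, -0.16388446],
       [ 0.16369816, -0.027895  , -0.98611601]]), 't': array([0.00888061, 0.61128189, 1.19295383])}
{'time_s': 0.1, 'joint_pos': array([ 1.10903143e+00,  2.41361328e-01,  3.88658691e-03,  1.33523903e+00,
       -2.49882816e-05,  1.57080997e+00]), 'qd': array([-0.00019343, -0.00015289,  0.00315413, -0.00039881, -0.00106036,
        0.00024681]), 'joint_efforts': array([-3.62307246e-04, -3.73138154e+01,  2.53010076e+01,  1.08461111e-02,
       -5.29921374e-05,  1.61102150e-06]), 'tcp_pos': array([0.22249025, 0.44706395, 0.19710078]), 'tool_rot': array([[-8.95261523e-01,  4.45540249e-01, -8.31903085e-04],
       [ 4.45541024e-01,  8.95259856e-01, -1.72775374e-03],
       [-2.50143965e-05, -1.91743840e-03, -9.99998161e-01]]), 'force': array([ 0.82342754, -0.84179773, -0.17882096]), 'moment': array([-0.02403223,  0.02753304, -0.01341064]), 'finger_gap': 1.0024136401583932}
```

View pics/scene0.png

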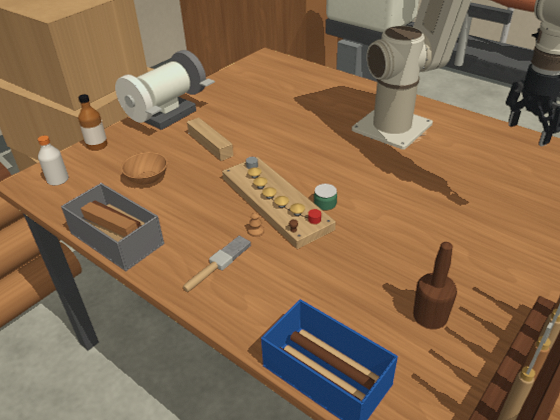

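View pics/top0.png

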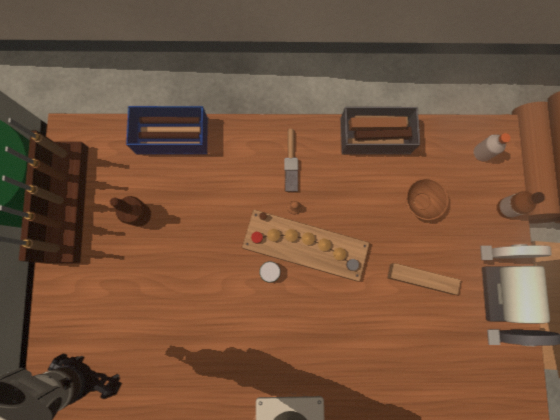

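The top view shows the red post at (257,238), the grey post at (353,265) and the pins between them. The knob is at (264,216) and the tin at (270,272). Next I'll measure these.

```bash
cat > h.py <<'E'
import numpy as np,cv2
from workcell import readout, viewer, models
def cam(n):
    i=viewer.camera_info(n); f=210/np.tan(np.radians(i["vfov"]/2)); return i,f
def ray(n,u,v,z):
    i,f=cam(n); d=np.array([(u-i["cx"])/f,(v-i["cy"])/f,1]); R=i["R"];C=-R.T@i["t"]; w=R.T@d
    return C+w*(z-C[2])/w[2]
def proj(n,X):
    i,f=cam(n); c=(i["R"]@np.asarray(X).T).T+i["t"]; return np.c_[f*c[:,0]/c[:,2]+i["cx"],f*c[:,1]/c[:,2]+i["cy"]]
def pts(n,d,m):
    i,f=cam(n); v,u=np.nonzero(m&(d>0)); z=d[v,u]; c=np.c_[(u-i["cx"])/f*z,(v-i["cy"])/f*z,z]
    return (c-i["t"])@i["R"]
E
python3 - <<'E'
from h import *
for n in ["top","scene"]:
    im,d=viewer.get_image(n)
    for l in ["red_post_top","grey_post_top","bed","pin0_top","knob","tin","finial"]:
        for r in models.masks_of(l,n)[:6]:
            p=pts(n,d,r["pixels"])
            u,v=r["at"]
            print(n,l,round(r["score"],2),r["at"],r["pixels"].sum(),"med",np.median(p,0).round(4),"zmax",np.percentile(p[:,2],[10,50,90]).round(4), "ray.053",ray(n,u,v,.053)[:2].round(4))
E
```

```text
top red_post_top 0.56 [292.1, 234.6] 122 med [ 0.5527 -0.0066  0.0515] zmax [0.047  0.0515 0.0558] ray.053 [ 0.5541 -0.0095]
top red_post_top 0.49 [132.1, 208.4] 877 med [0.6156 0.438  0.0961] zmax [0.0408 0.0961 0.1858] ray.053 [0.6335 0.4554]
top grey_post_top 0.62 [353.6, 266.3] 92 med [ 0.4676 -0.1835  0.052 ] zmax [0.0482 0.052  0.0546] ray.053 [ 0.4611 -0.186 ]
top bed 0.95 [308.4, 242.0] 4632 med [ 0.5248 -0.0531  0.0296] zmax [0.026  0.0296 0.0497] ray.053 [ 0.5322 -0.0566]
top bed 0.44 [288.5, 163.3] 681 med [ 0.7767 -0.0106  0.0169] zmax [0.0085 0.0169 0.021 ] ray.053 [ 0.7687 -0.0011]
top pin0_top 0.66 [273.3, 235.4] 142 med [0.5536 0.046  0.0524] zmax [0.0452 0.0524 0.0572] ray.053 [0.5521 0.0452]
top pin0_top 0.55 [341.1, 252.1] 101 med [ 0.4967 -0.1457  0.0521] zmax [0.0471 0.0521 0.0557] ray.053 [ 0.5022 -0.151 ]
top tin 0.76 [269.6, 270.9] 321 med [0.4471 0.0551 0.0443] zmax [0.0408 0.0443 0.0472] ray.053 [0.4499 0.0561]
top tin 0.75 [274.1, 237.3] 128 med [0.553  0.0432 0.0526] zmax [0.0482 0.0526 0.0576] ray.053 [0.5465 0.0429]
top tin 0.5 [427.8, 200.5] 1379 med [ 
[... 339 characters left out ...]
.64 [277.0, 200.6] 4307 med [ 0.5517 -0.0228  0.0296] zmax [0.0146 0.0296 0.0492] ray.053 [ 0.5665 -0.0094]
scene pin0_top 0.69 [261.3, 181.1] 115 med [ 0.531  -0.0971  0.0529] zmax [0.0454 0.0529 0.0573] ray.053 [ 0.5272 -0.0951]
scene tin 0.81 [323.4, 199.0] 539 med [0.4619 0.0652 0.0373] zmax [0.0092 0.0373 0.0463] ray.053 [0.4908 0.0807]
scene tin 0.38 [252.2, 227.7] 244 med [ 0.6531 -0.0107  0.0231] zmax [0.0076 0.0231 0.0528] ray.053 [0.6826 0.0087]
scene finial 0.73 [278.0, 203.8] 4320 med [ 0.5507 -0.0241  0.0296] zmax [0.0152 0.0296 0.049 ] ray.053 [0.575  0.0008]
scene finial 0.35 [260.9, 180.9] 113 med [ 0.5316 -0.0976  0.053 ] zmax [0.0454 0.053  0.0574] ray.053 [ 0.5271 -0.0966]
```

```bash
cat > fit.py <<'E'
from h import *
for n in ["top","scene"]:
    im,d=viewer.get_image(n)
    m=models.masks_of("bed",n)[0]["pixels"]
    i,f=cam(n)
    vv,uu=np.nonzero(m)
    # rays on board-height plane
    p=np.array([ray(n,u,v,.03)[:2] for u,v in zip(uu,vv)]).astype(np.float32)
    q=pts(n,d,np.ones_like(m)); 
    P=pts(n,d,m); s=P[(abs(P[:,2]-.03)<.005)][:,:2].astype(np.float32)
    for x in (p,s):
        r=cv2.minAreaRect(x); print(n,"rect",np.round(r[0],4),np.round(r[1],4),r[2])
    # coloured posts
    hsv=cv2.cvtColor(im,cv2.COLOR_BGR2HSV).astype(int)
    box=cv2.dilate(m.astype(np.uint8),np.ones((9,9)))>0
    red=box&((hsv[...,0]<6)|(hsv[...,0]>173))&(hsv[...,1]>170)&(hsv[...,2]>90)
    grey=box&(hsv[...,1]<70)&(hsv[...,2]>60)
    for nm,k in (("red",red),("grey",grey)):
        P=pts(n,d,k); t=P[P[:,2]>.047]; print(n,nm,k.sum(),len(t),t.mean(0).round(4) if len(t) else None, np.ptp(t,axis=0).round(3) if len(t) else None)
E
python3 fit.py
```

```text
Traceback (most recent call last):
  File "fit.py", line 8, in <module>
    p=np.array([ray(n,u,v,.03)[:2] for u,v in zip(uu,vv)]).astype(np.float32)
                ~~~^^^^^^^^^^^
  File "h.py", line 6, in ray
    i,f=cam(n); d=np.array([(u-i["cx"])/f,(v-i["cy"])/f,1]); R=i["R"];C=-R.T@i["t"]; w=R.T@d
        ~~~^^^
  File "h.py", line 4, in cam
    i=viewer.camera_info(n); f=210/np.tan(np.radians(i["vfov"]/2)); return i,f
ValueError: time passes only in moves, steps and waits
```

```bash
python3 - <<'E'
import cv2
a=cv2.imread("pics/top0.png")[195:300,230:385]; b=cv2.imread("pics/scene0.png")[145:255,210:345]
cv2.imwrite("pics/topz.png",cv2.resize(a,None,fx=5,fy=5,interpolation=cv2.INTER_CUBIC)); cv2.imwrite("pics/scz.png",cv2.resize(b,None,fx=5,fy=5,interpolation=cv2.INTER_CUBIC))
E
```

```text
(no output)
```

View pics/topz.png

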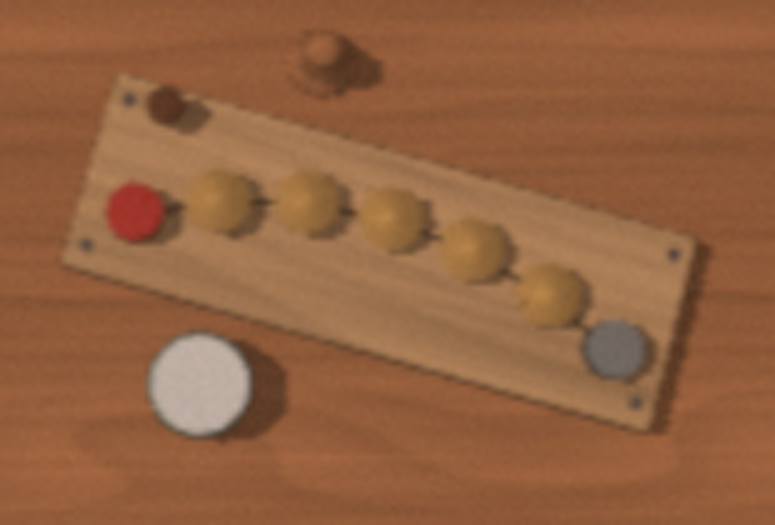

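View pics/scz.png

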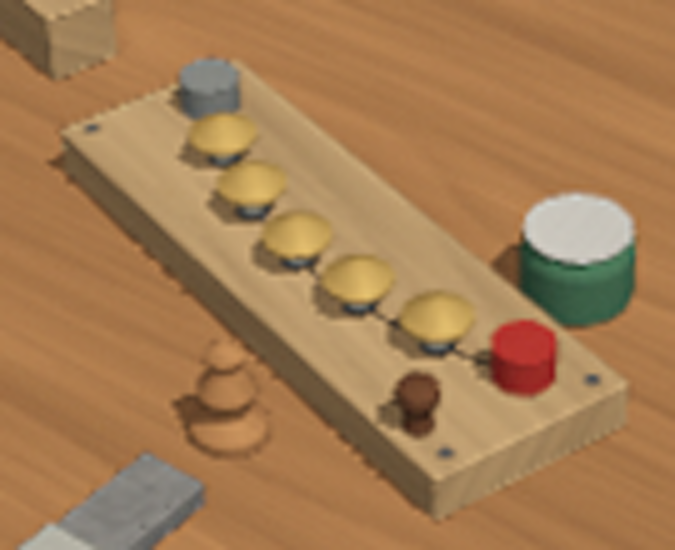

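The red post is at the +y end, and the knob stands outward (+x) of it. The script failed because it called camera_info too many times, so I'll cache it.

```bash
sed -i 's/^def cam/from functools import lru_cache\n@lru_cache(None)\ndef cam/' h.py; sed -i 's/print(n,nm/print(ray(n,*(np.argwhere(k).mean(0)[::-1]),.053).round(4),n,nm/' fit.py; python3 fit.py
python3 - <<'E'
from h import *
# zoomed centres from the top picture (x/5+230, y/5+195)
for l,u,v,z in [("red",135,212,.053),("p",222,202,.053),("p",312,203,.053),("p",396,219,.053),("p",477,251,.053),("p",552,296,.053),("grey",616,350,.053),("c",122,77,.03),("c",63,263,.03),("c",655,430,.03),("c",697,240,.03),("knob",166,105,.058)]:
    print(l,ray("top",(u+.5)/5+229.5,(v+.5)/5+194.5,z).round(4))
for l,u,v,z in [("red",525,342,.053),("grey",209,78,.053)]:
    print("scene",l,ray("scene",(u+.5)/5+209.5,(v+.5)/5+144.5,z).round(4))
E
```

```text
top rect [ 0.5262 -0.0513] [0.3642 0.1238] 73.37336730957031
top rect [ 0.5266 -0.0517] [0.3596 0.1203] 73.624755859375
[0.5479 0.0939 0.053 ] top red 91 88 [0.5483 0.0939 0.0529] [0.03  0.026 0.011]
[ 0.467  -0.1804  0.053 ] top grey 104 94 [ 0.4672 -0.1838  0.052 ] [0.029 0.032 0.011]
scene rect [ 0.5407 -0.0395] [0.3802 0.137 ] 73.99079895019531
scene rect [ 0.5289 -0.0476] [0.3611 0.1237] 73.90957641601562
[0.5587 0.1018 0.053 ] scene red 142 90 [0.5507 0.0955 0.0522] [0.034 0.031 0.009]
[ 0.516  -0.1004  0.053 ] scene grey 131 32 [ 0.4737 -0.1791  0.0512] [0.034 0.029 0.008]
red [0.5477 0.0936 0.053 ]
p [0.5532 0.0431 0.053 ]
p [ 0.5523 -0.0092  0.053 ]
p [ 0.5427 -0.058   0.053 ]
p [ 0.5237 -0.1048  0.053 ]
p [ 0.4973 -0.1477  0.053 ]
grey [ 0.466  -0.1839  0.053 ]
c [0.6314 0.1026 0.03  ]
c [0.5204 0.1368 0.03  ]
c [ 0.4204 -0.2094  0.03  ]
c [ 0.5316 -0.2386  0.03  ]
knob [0.6097 0.0755 0.058 ]
scene red [0.5489 0.0954 0.053 ]
scene grey [ 0.469  -0.1811  0.053 ]
```

All measurements agree within about 3 mm: bed centre (0.5265, -0.0505), yaw -16.4°, red post (0.548, 0.094). I'll close the fingers and approach above the red post, turning the tool so its y lies along the row.

Emit:
apply_moves(moves=[[0,0,1.3,36,-39,0,1],[0,0,1.3,36,-39,0,1],[0,0,1.3,36,-39,0,1],[0,0,1.3,36,-39,0,1],[0,0,1.3,36,-39,0,1],[0,0,1.3,36,-39,0,1],[0,0,1.3,36,-39,0,1],[0,0,1.3,36,-39,0,1]], squeeze=20)

```text
time_s: 2.2
tcp_pos: [0.5168, 0.1293, 0.1987]
tool_rot: [[-0.965, 0.261, 0.003], [0.261, 0.965, 0.004], [-0.002, 0.005, -1.0]]
force: [1.0, 0.3, -0.2]
finger_gap: -0.001
```

Emit:
apply_moves(moves=[[0,0,-1,18,-20,-30,1],[0,0,0,14,-15,-40,1],[0,0,0,0,0,-40,1],[0,0,0,0,0,-5,1],[0,0,0,0,0,0,1]])

```text
time_s: 2.82
tcp_pos: [0.5541, 0.089, 0.0824]
tool_rot: [[-0.958, 0.286, 0.009], [0.286, 0.958, 0.004], [-0.007, 0.007, -1.0]]
force: [0.4, 0.1, 0.2]
finger_gap: 0.0
```

```bash
python3 - <<'E'
from h import *
s=readout.sense(); print(s["tcp_pos"],s["force"],s["tool_rot"].round(4))
im,d=viewer.get_image("top"); a=im[195:300,230:385]
b,_=viewer.get_image("scene"); b=b[120:255,200:355]
cv2.imwrite("pics/a1.png",cv2.resize(a,None,fx=5,fy=5)); cv2.imwrite("pics/b1.png",cv2.resize(b,None,fx=4,fy=4))
s=readout.sense(); print(s["tcp_pos"],s["force"])
E
```

```text
[0.55411922 0.08896747 0.08236981] [0.37467928 0.09162512 0.15753206] [[-0.9583  0.2856  0.0088]
 [ 0.2857  0.9583  0.0044]
 [-0.0072  0.0067 -1.    ]]
[0.55447487 0.08923587 0.08309918] [0.25508713 0.38208043 0.02356742]
```

View pics/b1.png

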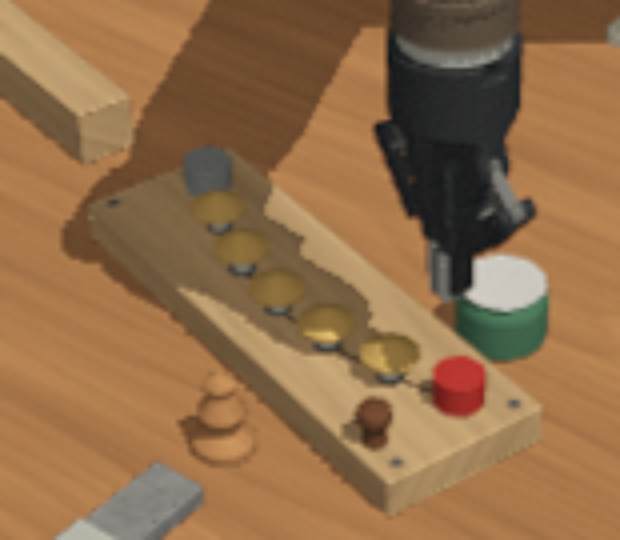

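```bash
python3 - <<'E'
from h import *
s=readout.sense(); t=s["tcp_pos"]
print(t, proj("scene",[t,[.5482,.0942,.053]]).round(1), proj("top",[t,[.5482,.0942,.053]]).round(1))
im,d=viewer.get_image("scene")
P=pts("scene",d,np.ones(d.shape,bool)); k=(abs(P[:,0]-.54)<.07)&(abs(P[:,1]-.09)<.06)&(P[:,2]>.065)&(P[:,2]<.11)
Q=P[k]; print(len(Q))
for z in np.arange(.065,.11,.004):
    q=Q[abs(Q[:,2]-z)<.002]; 
    if len(q): print(z.round(3),len(q),q.min(0).round(3),q.max(0).round(3))
E
```

```text
[0.55447487 0.08923587 0.08309918] [[311.3 203.7]
 [314.4 212.7]] [[257.7 233.4]
 [256.4 236.8]]
0
```

View pics/a1.png

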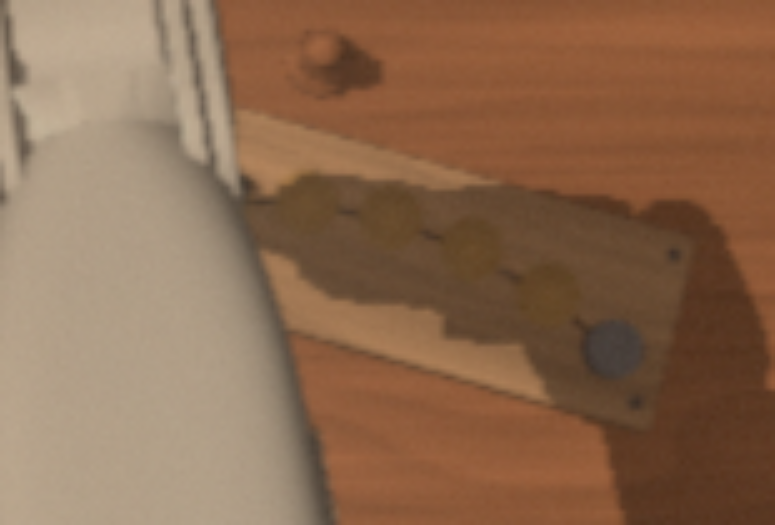

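```bash
python3 - <<'E'
from h import *
im,d=viewer.get_image("scene"); i,f=cam("scene")
for v in range(170,216,3):
    row=[]
    for u in (308,311,314,317):
        z=d[v,u]; X=i["R"].T@(np.array([(u-i["cx"])/f*z,(v-i["cy"])/f*z,z])-i["t"]); row.append((X.round(3).tolist(),im[v,u].tolist()))
    print(v,row)
s=readout.sense();print(s["tcp_pos"],s["joint_pos"])
w,_=viewer.get_image("wrist"); cv2.imwrite("pics/w1.png",w)
E
```

```text
170 [([0.574, 0.093, 0.195], [38, 35, 35]), ([0.572, 0.1, 0.197], [41, 39, 39]), ([0.57, 0.107, 0.199], [31, 31, 30]), ([0.57, 0.115, 0.202], [27, 26, 26])]
173 [([0.574, 0.093, 0.187], [30, 29, 29]), ([0.575, 0.102, 0.192], [39, 40, 37]), ([0.564, 0.102, 0.185], [31, 32, 29]), ([0.553, 0.103, 0.18], [33, 30, 29])]
176 [([0.562, 0.084, 0.168], [31, 32, 29]), ([0.575, 0.102, 0.183], [35, 35, 34]), ([0.545, 0.089, 0.16], [29, 28, 26]), ([0.552, 0.102, 0.17], [32, 32, 31])]
179 [([0.566, 0.087, 0.162], [48, 50, 47]), ([0.571, 0.099, 0.171], [29, 29, 28]), ([0.567, 0.105, 0.171], [30, 30, 28]), ([0.574, 0.118, 0.181], [27, 24, 26])]
182 [([0.563, 0.085, 0.152], [66, 69, 70]), ([0.567, 0.097, 0.159], [33, 33, 34]), ([0.574, 0.11, 0.17], [35, 35, 34]), ([0.576, 0.12, 0.175], [29, 30, 30])]
185 [([0.562, 0.084, 0.142], [64, 68, 67]), ([0.563, 0.094, 0.147], [113, 121, 122]), ([0.564, 0.103, 0.152], [33, 34, 32]), ([0.553, 0.103, 0.145], [22, 21, 18])]
188 [([0.562, 0.084, 0.133], [64, 68, 67]), ([0.563, 0.094, 0.138], [96, 103, 104]), ([0.562, 0.102, 0.141], [30, 32, 31]), ([0.553, 0.104, 0
[... 916 characters left out ...]
4, 149, 179]), ([0.506, 0.063, 0.031], [109, 155, 188]), ([0.482, 0.055, 0.012], [86, 122, 144])]
209 [([0.522, 0.055, 0.028], [113, 159, 191]), ([0.516, 0.061, 0.027], [82, 117, 183]), ([0.539, 0.086, 0.054], [49, 57, 189]), ([0.508, 0.074, 0.028], [79, 110, 185])]
212 [([0.555, 0.08, 0.052], [66, 91, 180]), ([0.55, 0.086, 0.052], [46, 52, 183]), ([0.544, 0.09, 0.051], [47, 55, 184]), ([0.543, 0.098, 0.053], [48, 54, 186])]
215 [([0.563, 0.085, 0.051], [38, 54, 125]), ([0.559, 0.092, 0.052], [50, 57, 187]), ([0.558, 0.1, 0.055], [51, 58, 187]), ([0.552, 0.105, 0.053], [49, 56, 186])]
[0.55484811 0.08934303 0.08341115] [ 0.15789414  0.42494961 -0.04029103  1.09362444  0.00293248  0.44718741]
```

View pics/w1.png

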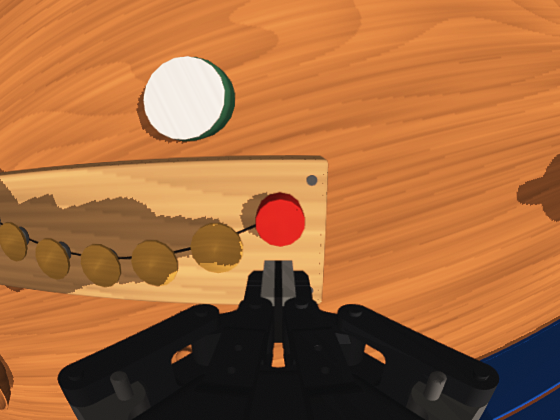

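The depth puts the visible fingertip about 35 mm above the reported TCP. The touch will settle which is right, so I'll correct xy and tilt and go down cautiously.

Emit:
apply_moves(moves=[[-0.25,0.5,0,-6,5,0,1],[0,0,0,0,0,-5,1],[0,0,0,0,0,-5,1],[0,0,0,0,0,0,1]])

```text
time_s: 3.58
tcp_pos: [0.5491, 0.0955, 0.0744]
tool_rot: [[-0.959, 0.284, 0.005], [0.284, 0.959, 0.001], [-0.004, 0.002, -1.0]]
force: [-0.1, 0.6, 0.1]
finger_gap: -0.003
```

```bash
python3 - <<'E'
from h import *
b,d=viewer.get_image("scene")
s=readout.sense(); t=s["tcp_pos"]; print(t,s["force"],s["tool_rot"][:,2].round(4),s["qd"].round(3)); print(proj("scene",[t]))
cv2.imwrite("pics/b2.png",cv2.resize(b[140:255,230:375],None,fx=5,fy=5))
E
```

```text
[0.54924132 0.09545266 0.07458299] [ 0.25847755 -0.51779494 -0.17724962] [ 5.2e-03  7.0e-04 -1.0e+00] [-0.001 -0.003  0.007  0.003 -0.001  0.001]
[[314.65050292 206.26961752]]
```

View pics/b2.png

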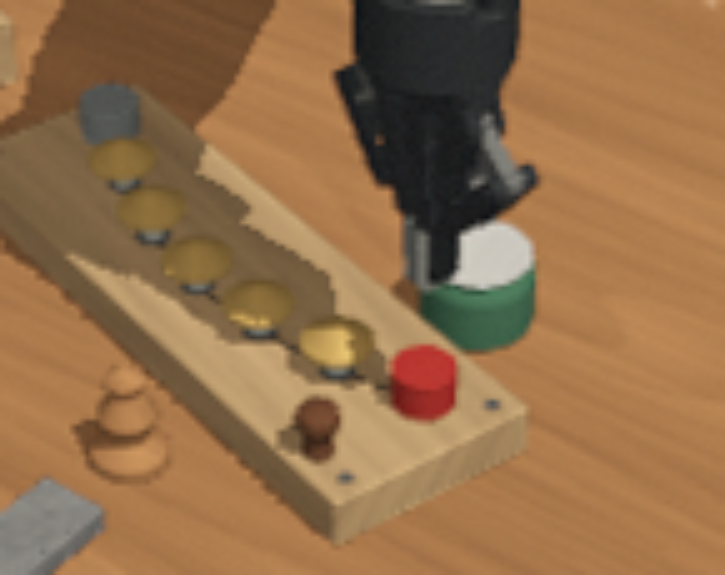

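```bash
python3 - <<'E'
from h import *
i=viewer.camera_info("wrist"); w,d=viewer.get_image("wrist")
cv2.imwrite("pics/w2.png",w)
f=210/np.tan(np.radians(i["vfov"]/2)); print(i["vfov"],i["cx"],i["cy"],f,(-i["R"].T@i["t"]).round(4))
def X(u,v):
    du,dv=u-i["cx"],v-i["cy"]; r=np.hypot(du,dv); th=r/f
    ray=np.array([du/r*np.tan(th),dv/r*np.tan(th),1])
    return (i["R"].T@(ray*d[int(v),int(u)]-i["t"])).round(4)
for u,v in [(280,215),(280,205),(270,225),(280,262),(272,264),(288,264),(272,275),(290,275),(280,285),(200,180),(185,100)]: print(u,v,X(u,v),w[v,u])
s=readout.sense(); print(s["tcp_pos"])
E
```

```text
65.70646984690485 277.8690805572361 217.27348969146846 325.19226210127806 [0.4767 0.1161 0.2515]
280 215 [0.5339 0.1012 0.0546] [ 28  34 205]
280 205 [0.5337 0.1015 0.0311] [ 96 161 225]
270 225 [0.5388 0.0931 0.0537] [ 34  40 229]
280 262 [0.5383 0.0993 0.1145] [13 13  8]
272 264 [0.5368 0.096  0.1178] [77 84 90]
288 264 [0.539  0.1029 0.1175] [79 87 92]
272 275 [0.5373 0.0959 0.1278] [76 83 88]
290 275 [0.5395 0.1033 0.1277] [79 86 92]
280 285 [0.5372 0.0994 0.1386] [12 13 11]
200 180 [0.5002 0.053  0.0313] [104 171 230]
185 100 [0.4458 0.0641 0.0454] [229 237 244]
[0.54943928 0.09542122 0.07477378]
```

View pics/w2.png

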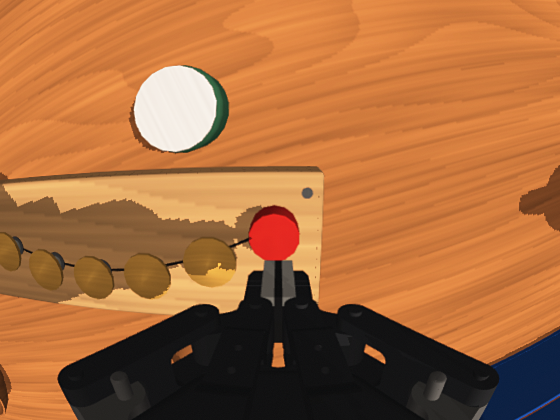

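Both cameras put the visible tips about 30 mm above the reported TCP. I'll descend in small steps and read the force.

Emit:
apply_moves(moves=[[0,0.25,0,0,0,-5,1],[0,0,0,0,0,-5,1],[0,0,0,0,0,-4,1],[0,0,0,0,0,-2,1],[0,0,0,0,0,0,1]])

```text
time_s: 4.3
tcp_pos: [0.5494, 0.0951, 0.0573]
tool_rot: [[-0.959, 0.285, 0.0], [0.285, 0.959, 0.001], [-0.0, 0.001, -1.0]]
force: [0.2, 0.8, 1.1]
finger_gap: 0.0
```

```bash
python3 - <<'E'
from workcell import readout
s=readout.sense(); print(s["tcp_pos"],s["force"],s["tool_rot"][:,2].round(4),s["qd"].round(3))
E
```

```text
[0.54935262 0.0951073  0.05725337] [0.24998931 0.82702285 1.1024995 ] [ 2.e-04  6.e-04 -1.e+00] [ 0.001 -0.003  0.     0.     0.001 -0.   ]
```

Emit:
apply_moves(moves=[[0,0,0,0,0,-1.5,1],[0,0,0,0,0,0,1]])

```text
time_s: 4.55
tcp_pos: [0.5495, 0.0952, 0.0559]
tool_rot: [[-0.959, 0.285, 0.001], [0.285, 0.959, 0.001], [-0.0, 0.001, -1.0]]
force: [-0.5, -0.6, 0.2]
finger_gap: 0.001
```

Emit:
apply_moves(moves=[[0,0,0,0,0,-1,1],[0,0,0,0,0,0,1]])

```text
time_s: 4.8
tcp_pos: [0.5497, 0.0952, 0.055]
tool_rot: [[-0.959, 0.285, 0.001], [0.285, 0.959, 0.001], [-0.001, 0.001, -1.0]]
force: [-0.3, -0.8, -0.5]
finger_gap: -0.003
```

Emit:
apply_moves(moves=[[0,0,0,0,0,-1,1],[0,0,0,0,0,0,1]])

```text
time_s: 5.05
tcp_pos: [0.5497, 0.0952, 0.054]
tool_rot: [[-0.959, 0.285, 0.001], [0.285, 0.959, 0.001], [-0.001, 0.001, -1.0]]
force: [-0.1, -0.5, 0.0]
finger_gap: 0.0
```

Emit:
apply_moves(moves=[[0,0,0,0,0,-1,1],[0,0,0,0,0,0,1]])

```text
time_s: 5.3
tcp_pos: [0.5497, 0.0952, 0.053]
tool_rot: [[-0.959, 0.285, 0.001], [0.285, 0.959, 0.001], [-0.001, 0.001, -1.0]]
force: [-0.3, 0.1, -0.5]
finger_gap: 0.0
```

Emit:
apply_moves(moves=[[0,0,0,0,0,-1,1],[0,0,0,0,0,0,1]])

```text
time_s: 5.55
tcp_pos: [0.5497, 0.0952, 0.0519]
tool_rot: [[-0.959, 0.285, 0.001], [0.285, 0.959, 0.001], [-0.001, 0.001, -1.0]]
force: [0.6, 0.2, -0.1]
finger_gap: -0.001
```

Emit:
apply_moves(moves=[[0,0,0,0,0,-1,1],[0,0,0,0,0,0,1]])

```text
time_s: 5.8
tcp_pos: [0.5497, 0.0952, 0.0508]
tool_rot: [[-0.959, 0.285, 0.001], [0.285, 0.959, 0.001], [-0.001, 0.001, -1.0]]
force: [0.4, 0.1, -0.7]
finger_gap: 0.001
```

```bash
python3 - <<'E'
from h import *
b,d=viewer.get_image("scene")
s=readout.sense(); t=s["tcp_pos"]; print(t,s["force"],s["joint_efforts"].round(2)); print(proj("scene",[t]))
cv2.imwrite("pics/b3.png",cv2.resize(b[140:255,230:375],None,fx=5,fy=5))
E
```

```text
[0.54977332 0.09525189 0.05086508] [0.11819159 0.17511706 0.93675385] [-0.000e+00 -4.452e+01  2.242e+01 -1.000e-02  0.000e+00 -0.000e+00]
[[314.32833311 213.8248292 ]]
```

View pics/b3.png

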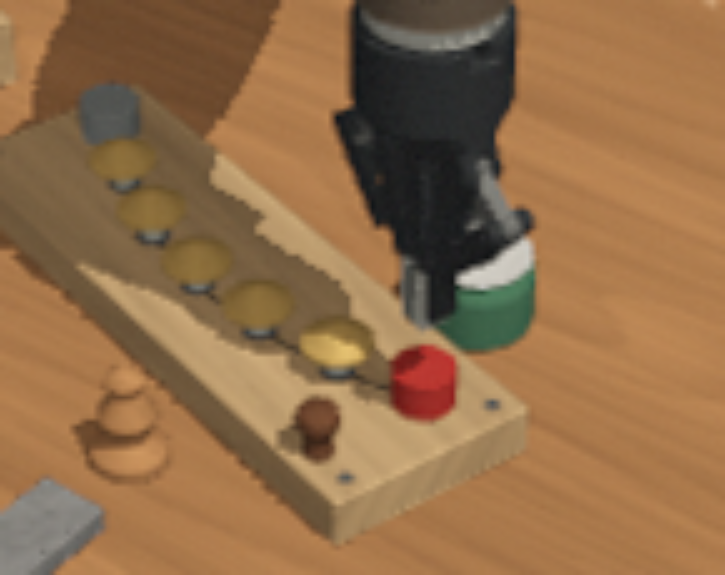

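The tips are visibly still about 25–30 mm above the post, so the visual offset is real. I'll go on down.

Emit:
apply_moves(moves=[[0,0,0,0,0,-5,1],[0,0,0,0,0,-5,1],[0,0,0,0,0,-4,1],[0,0,0,0,0,-1,1]])

```text
time_s: 6.35
tcp_pos: [0.5496, 0.0952, 0.0346]
tool_rot: [[-0.959, 0.285, 0.001], [0.285, 0.959, 0.001], [-0.001, 0.001, -1.0]]
force: [-0.5, 0.7, 0.4]
finger_gap: 0.0
```

```bash
python3 - <<'E'
from h import *
i=viewer.camera_info("wrist"); w,d=viewer.get_image("wrist")
s=readout.sense(); print(s["tcp_pos"],s["force"])
f=210/np.tan(np.radians(i["vfov"]/2))
vv,uu=np.mgrid[0:420,0:560]; du,dv=uu-i["cx"],vv-i["cy"]; r=np.hypot(du,dv)+1e-9; k=np.tan(r/f)/r
P=np.stack([du*k*d,dv*k*d,d],-1); P=(P-i["t"])@i["R"]
for v in range(225,300,3): print(v,[(P[v,u].round(3).tolist(),w[v,u].tolist()) for u in (270,288)])
b,_=viewer.get_image("scene")
cv2.imwrite("pics/b4.png",np.hstack([cv2.resize(b[170:240,280:360],(400,350)),cv2.resize(w[180:320,200:360],(400,350))]))
E
```

```text
[0.54950936 0.09520831 0.03454805] [-0.23718245  0.03291102 -0.30479525]
225 [([0.531, 0.096, 0.039], [12, 13, 91]), ([0.537, 0.105, 0.031], [100, 166, 229])]
228 [([0.532, 0.096, 0.043], [14, 15, 94]), ([0.537, 0.105, 0.036], [14, 15, 118])]
231 [([0.532, 0.096, 0.048], [15, 17, 100]), ([0.536, 0.105, 0.043], [18, 22, 128])]
234 [([0.532, 0.096, 0.053], [15, 18, 105]), ([0.536, 0.105, 0.047], [18, 22, 130])]
237 [([0.532, 0.096, 0.055], [35, 42, 237]), ([0.536, 0.104, 0.053], [20, 22, 136])]
240 [([0.534, 0.095, 0.054], [35, 42, 232]), ([0.538, 0.104, 0.053], [36, 45, 241])]
243 [([0.536, 0.095, 0.055], [34, 41, 231]), ([0.539, 0.104, 0.054], [34, 41, 231])]
246 [([0.537, 0.094, 0.055], [35, 42, 231]), ([0.54, 0.103, 0.054], [34, 41, 232])]
249 [([0.539, 0.094, 0.056], [19, 23, 138]), ([0.542, 0.103, 0.054], [34, 41, 232])]
252 [([0.541, 0.093, 0.054], [18, 23, 136]), ([0.543, 0.102, 0.055], [34, 42, 232])]
255 [([0.542, 0.093, 0.054], [18, 21, 137]), ([0.545, 0.102, 0.053], [35, 42, 232])]
258 [([0.544, 0.092, 0.055], [19, 23, 141]), ([0.547, 0.101, 0.054], [33, 40, 235])]
261 [([0
[... 366 characters left out ...]
([0.539, 0.102, 0.087], [73, 80, 85])]
276 [([0.537, 0.095, 0.09], [75, 83, 88]), ([0.539, 0.102, 0.09], [80, 88, 94])]
279 [([0.538, 0.095, 0.091], [73, 80, 85]), ([0.539, 0.102, 0.093], [81, 89, 94])]
282 [([0.537, 0.095, 0.095], [73, 80, 86]), ([0.538, 0.102, 0.097], [81, 89, 95])]
285 [([0.537, 0.095, 0.097], [73, 80, 85]), ([0.54, 0.102, 0.097], [81, 89, 94])]
288 [([0.537, 0.095, 0.1], [74, 81, 87]), ([0.539, 0.102, 0.1], [74, 82, 87])]
291 [([0.537, 0.095, 0.102], [74, 81, 87]), ([0.539, 0.102, 0.103], [74, 80, 86])]
294 [([0.538, 0.095, 0.104], [73, 80, 86]), ([0.539, 0.102, 0.105], [73, 80, 86])]
297 [([0.537, 0.095, 0.107], [98, 107, 114]), ([0.539, 0.102, 0.107], [100, 110, 117])]
```

View pics/b4.png

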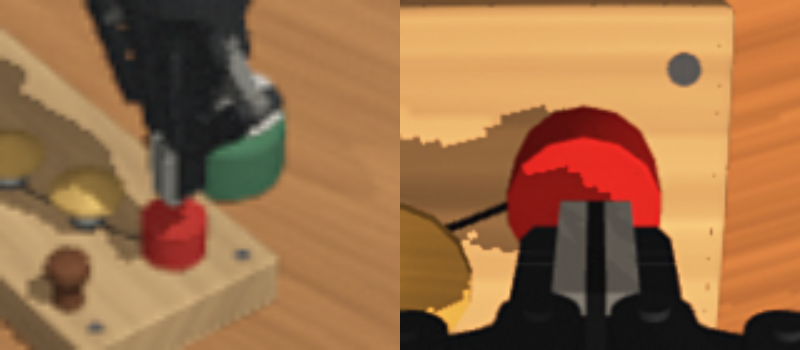

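The wrist depth puts the tip at z≈0.073 with the TCP at 0.0345, so contact should come near TCP z≈0.016.

Emit:
apply_moves(moves=[[0,0,0,0,0,-5,1],[0,0,0,0,0,-5,1],[0,0,0,0,0,-1.5,1],[0,0,0,0,0,0,1]])

```text
time_s: 6.95
tcp_pos: [0.5498, 0.0952, 0.0226]
tool_rot: [[-0.959, 0.285, 0.001], [0.285, 0.959, 0.001], [-0.001, 0.001, -1.0]]
force: [-1.2, -1.0, -0.0]
finger_gap: 0.007
```

```bash
python3 - <<'E'
from h import *
from workcell import arm
print(getattr(arm,"tcp_to_grasp",None),[a for a in dir(arm) if a[0]!="_"])
w,d=viewer.get_image("wrist"); b,_=viewer.get_image("scene")
s=readout.sense(); print(s["tcp_pos"],s["force"])
cv2.imwrite("pics/b5.png",np.hstack([cv2.resize(b[170:240,280:360],(400,350)),cv2.resize(w[180:320,200:360],(400,350))]))
E
```

```text
-0.0187 ['PlanningError', 'tcp_to_grasp']
[0.54997981 0.09522873 0.02281295] [ 0.49462066 -0.07937844 -0.25652457]
```

View pics/b5.png

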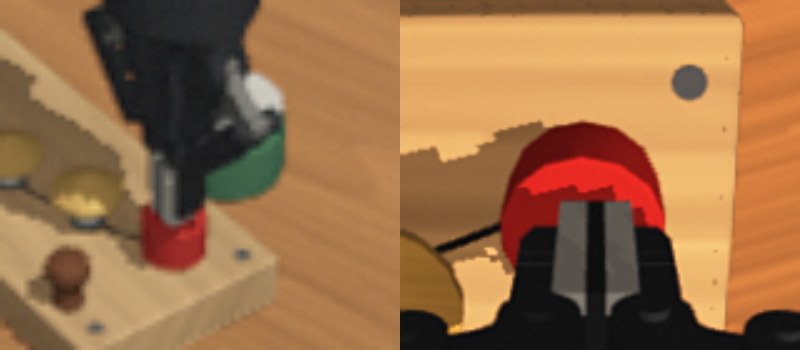

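Emit:
apply_moves(moves=[[0,0,0,-1,0,-2,1],[0,0,0,0,0,-1,1],[0,0,0,0,0,0,1]])

```text
time_s: 7.42
tcp_pos: [0.5492, 0.0953, 0.02]
tool_rot: [[-0.959, 0.285, 0.002], [0.285, 0.959, 0.001], [-0.002, 0.002, -1.0]]
force: [-0.1, -0.5, 0.4]
finger_gap: -0.003
```

Emit:
apply_moves(moves=[[0,0,0,0,0,-1,1],[0,0,0,0,0,0,1]])

```text
time_s: 7.68
tcp_pos: [0.5495, 0.0954, 0.0199]
tool_rot: [[-0.959, 0.285, 0.003], [0.285, 0.959, 0.001], [-0.003, 0.002, -1.0]]
force: [0.6, 1.1, -0.3]
finger_gap: 0.002
```

Emit:
apply_moves(moves=[[0,0,0,0,0,-1,1],[0,0,0,0,0,0,1]])

```text
time_s: 7.92
tcp_pos: [0.5497, 0.0954, 0.0198]
tool_rot: [[-0.959, 0.285, 0.004], [0.285, 0.959, 0.001], [-0.004, 0.003, -1.0]]
force: [-0.3, 0.5, -0.1]
finger_gap: 0.001
```

Emit:
apply_moves(moves=[[0,0,0,0,0,-1,1],[0,0,0,0,0,0,1]])

```text
time_s: 8.18
tcp_pos: [0.5499, 0.0954, 0.0198]
tool_rot: [[-0.959, 0.285, 0.005], [0.285, 0.959, 0.001], [-0.004, 0.003, -1.0]]
force: [-0.1, 0.3, 0.3]
finger_gap: 0.003
```

Descent has stopped at z=0.0198 with no force reading. I'll check joint limits and efforts.

```bash
python3 - <<'E'
from h import *
w,d=viewer.get_image("wrist"); b,_=viewer.get_image("scene")
s=readout.sense(); print(s)
cv2.imwrite("pics/b6.png",np.hstack([cv2.resize(b[170:240,280:360],(400,350)),cv2.resize(w[180:320,200:360],(400,350))]))
E
```

```text
{'time_s': 8.275, 'joint_pos': array([ 1.71518059e-01,  4.87557901e-01, -1.25117052e-01,  9.53071658e-01,
        6.07170004e-04,  4.60288326e-01]), 'qd': array([ 1.27588988e-03,  1.27389074e-03,  8.80196018e-04,  6.77934327e-05,
       -1.16860274e-04, -1.77708004e-03]), 'joint_efforts': array([ 6.60953228e-03, -4.35019934e+01,  2.10173357e+01, -3.68481427e-01,
        3.55443444e-03, -7.92935516e-04]), 'tcp_pos': array([0.54989537, 0.09546049, 0.01969334]), 'tool_rot': array([[-0.95858487,  0.28476537,  0.00487197],
       [ 0.28477526,  0.9585932 ,  0.00146013],
       [-0.00425444,  0.00278708, -0.99998707]]), 'force': array([-0.62045976,  0.41472491,  3.656191  ]), 'moment': array([-0.04551815,  0.17934538, -0.00285138]), 'finger_gap': -0.0020820310220804085}
```

View pics/b6.png

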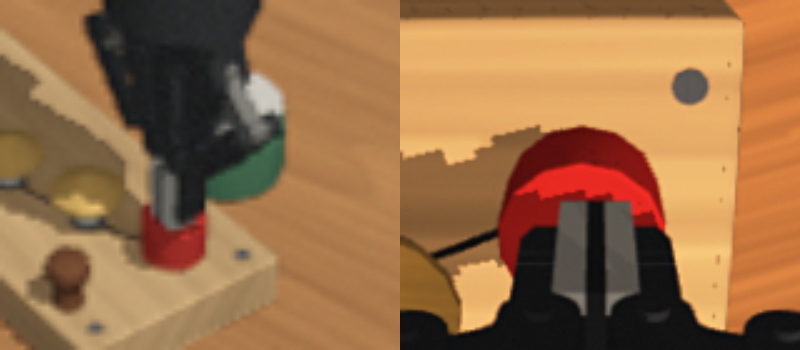

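Contact is confirmed: force is 3.7 N upward with z stopped at 0.0198, so level corresponds to TCP z≈0.0198. Now I'll slide towards the first pin and watch the height.

Emit:
apply_moves(moves=[[-0.1,0.25,0,0,0,0.4,1],[0,0,0,1,-8,0,1],[0,0,0,1,-8,0,1],[0,0,0,1,-8,0,1]])

```text
time_s: 8.78
tcp_pos: [0.5533, 0.0711, 0.0197]
tool_rot: [[-0.959, 0.284, 0.0], [0.284, 0.959, 0.001], [-0.0, 0.001, -1.0]]
force: [-0.2, 0.4, 0.3]
finger_gap: 0.0
```

Emit:
apply_moves(moves=[[0,0,0,0.5,-8,0.2,1],[0,0,0,0.5,-8,0,1]])

```text
time_s: 9.02
tcp_pos: [0.555, 0.0552, 0.0202]
tool_rot: [[-0.959, 0.283, 0.001], [0.283, 0.959, 0.004], [-0.0, 0.005, -1.0]]
force: [-0.1, 3.1, 2.8]
finger_gap: -0.001
```

Emit:
apply_moves(moves=[[0,0,0,0.5,-8,0,1]])

```text
time_s: 9.15
tcp_pos: [0.5557, 0.0465, 0.0204]
tool_rot: [[-0.959, 0.283, 0.002], [0.283, 0.959, 0.004], [-0.001, 0.004, -1.0]]
force: [-0.2, 0.4, 1.2]
finger_gap: -0.001
```

Emit:
apply_moves(moves=[[-0.2,0,0,0,-3,-0.6,1],[0,0,0,-0.3,-8,0,1],[0,0,0,-0.3,-8,0,1]])

```text
time_s: 9.52
tcp_pos: [0.5545, 0.0248, 0.0194]
tool_rot: [[-0.959, 0.284, 0.001], [0.284, 0.959, -0.002], [-0.001, -0.002, -1.0]]
force: [0.0, -0.8, -0.1]
finger_gap: 0.005
```

```bash
python3 - <<'E'
from h import *
b,d=viewer.get_image("scene")
s=readout.sense(); print(s["time_s"],s["tcp_pos"],s["force"])
cv2.imwrite("pics/b7.png",cv2.resize(b[140:255,230:375],None,fx=5,fy=5,interpolation=cv2.INTER_CUBIC))
E
```

```text
9.575 [0.55434215 0.02379973 0.01934356] [ 0.46644924 -1.48945031  0.41309841]
```

View pics/b7.png

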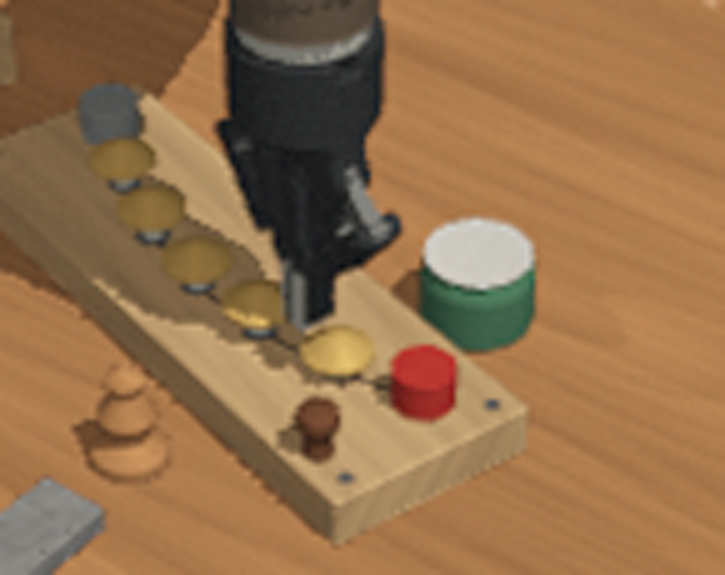

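The first pin has visibly gone down and the tip is between pins 4 and 3. On to the next one.

Emit:
apply_moves(moves=[[0.1,0,0,0,-8,0.1,1],[0,0,0,0,-8,0,1],[0,0,0,0,-7,0,1]])

```text
time_s: 9.95
tcp_pos: [0.5548, 0.0013, 0.0197]
tool_rot: [[-0.959, 0.284, 0.001], [0.284, 0.959, 0.003], [-0.0, 0.003, -1.0]]
force: [0.5, 3.7, 2.8]
finger_gap: 0.001
```

Emit:
apply_moves(moves=[[0,0,0,-0.5,-6,0,1]])

```text
time_s: 10.07
tcp_pos: [0.5545, -0.0055, 0.0199]
tool_rot: [[-0.959, 0.284, 0.002], [0.284, 0.959, 0.002], [-0.001, 0.003, -1.0]]
force: [0.4, 0.5, 2.0]
finger_gap: -0.0
```

Emit:
apply_moves(moves=[[-0.1,0,0,-0.6,-3,-0.1,1],[0,0,0,-1.7,-8,0,1],[0,0,0,-1.7,-8,0,1],[0,0,0,-1.7,-8,0,1]])

```text
time_s: 10.58
tcp_pos: [0.5473, -0.0359, 0.0191]
tool_rot: [[-0.959, 0.285, -0.0], [0.285, 0.959, -0.003], [-0.0, -0.003, -1.0]]
force: [0.6, -0.8, -0.1]
finger_gap: 0.001
```

Emit:
apply_moves(moves=[[0,0,0,-1.7,-8,0,1],[0,0,0,-1.5,-7,0,1]])

```text
time_s: 10.82
tcp_pos: [0.5449, -0.0502, 0.0196]
tool_rot: [[-0.959, 0.284, 0.002], [0.284, 0.959, 0.001], [-0.001, 0.002, -1.0]]
force: [1.1, 3.2, 3.3]
finger_gap: 0.002
```

Emit:
apply_moves(moves=[[0,0,0,-1.5,-6,0,1]])

```text
time_s: 10.95
tcp_pos: [0.5434, -0.0571, 0.0198]
tool_rot: [[-0.959, 0.284, 0.002], [0.284, 0.959, 0.0], [-0.002, 0.001, -1.0]]
force: [1.1, 0.7, 0.9]
finger_gap: 0.001
```

Next is pin1 at (.5253, -.1023).

Emit:
apply_moves(moves=[[0,0.1,0,-1.5,-4,-0.1,1],[0,0,0,-3,-7,0,1],[0,0,0,-3,-7,0,1],[0,0,0,-3,-7,0.2,1]])

```text
time_s: 11.45
tcp_pos: [0.531, -0.0848, 0.0191]
tool_rot: [[-0.959, 0.285, -0.002], [0.285, 0.959, -0.002], [0.002, -0.002, -1.0]]
force: [1.0, 3.2, 1.5]
finger_gap: 0.004
```

Emit:
apply_moves(moves=[[0,0,0,-3,-7,0,1],[0,0,0,-2.5,-7,0,1]])

```text
time_s: 11.7
tcp_pos: [0.5267, -0.0976, 0.02]
tool_rot: [[-0.959, 0.284, 0.001], [0.284, 0.959, 0.003], [-0.0, 0.003, -1.0]]
force: [0.8, 2.5, 2.6]
finger_gap: -0.002
```

Emit:
apply_moves(moves=[[0,0,0,-2,-6,0,1]])

```text
time_s: 11.82
tcp_pos: [0.5246, -0.1044, 0.0202]
tool_rot: [[-0.959, 0.284, 0.001], [0.284, 0.959, 0.002], [-0.001, 0.002, -1.0]]
force: [1.0, -0.2, 0.7]
finger_gap: -0.001
```

Last is pin0 at (.4983, -.1464).

Emit:
apply_moves(moves=[[-0.1,0,0,-2.5,-4,-0.2,1],[0,0,0,-4,-6.5,0,1],[0,0,0,-4,-6.5,0,1],[0,0,0,-4,-6.5,0.2,1]])

```text
time_s: 12.32
tcp_pos: [0.5077, -0.1306, 0.0193]
tool_rot: [[-0.959, 0.285, -0.002], [0.285, 0.959, -0.002], [0.001, -0.002, -1.0]]
force: [-0.6, 0.4, -1.5]
finger_gap: -0.003
```

Emit:
apply_moves(moves=[[0,0,0,-4,-6.5,0,1],[0,0,0,-3.5,-6,0,1]])

```text
time_s: 12.58
tcp_pos: [0.5011, -0.1426, 0.02]
tool_rot: [[-0.959, 0.284, 0.002], [0.284, 0.959, 0.001], [-0.001, 0.002, -1.0]]
force: [0.4, -0.7, 3.2]
finger_gap: -0.006
```

Emit:
apply_moves(moves=[[0,0,0,-3,-5,0,1]])

```text
time_s: 12.7
tcp_pos: [0.4979, -0.1483, 0.0201]
tool_rot: [[-0.959, 0.284, 0.002], [0.284, 0.959, 0.0], [-0.001, 0.001, -1.0]]
force: [0.5, 0.2, 1.0]
finger_gap: -0.001
```

All five pins were passed at TCP z 0.0196–0.0204, against a level of 0.0198. I'll lift off and check.

Emit:
apply_moves(moves=[[0,0,0,0,0,15,1],[0,0,0,0,0,40,1],[0,0,0,-20,30,50,1],[0,0,0,-40,30,30,1],[0,0,0,-40,20,0,1],[0,0,0,-40,20,0,1],[0,0,0,0,0,0,1]])

```text
time_s: 13.58
tcp_pos: [0.3525, -0.0487, 0.1633]
tool_rot: [[-0.958, 0.287, 0.004], [0.287, 0.958, -0.005], [-0.005, -0.004, -1.0]]
force: [-0.1, -0.6, 0.3]
finger_gap: 0.005
```

```bash
python3 - <<'E'
from h import *
s=readout.sense(); print(s["time_s"],s["tcp_pos"],s["force"])
c=np.array([.5265,-.0505]); xh=np.array([.959,-.282]); yh=np.array([.282,.959])
L={"red":(-.02,.145),"p4":(0,.1),"p3":(.0135,.05),"p2":(.018,0),"p1":(.0135,-.05),"p0":(0,-.1),"grey":(-.02,-.145)}
def rep(n,P):
    P=P[np.isfinite(P).all(1)]
    for k,(a,b) in L.items():
        o=c+a*xh+b*yh; r=np.hypot(*(P[:,:2]-o).T); z=P[(r<.009)&(P[:,2]>.04)&(P[:,2]<.08),2]
        print(n,k,len(z),z.mean().round(4) if len(z) else None, np.percentile(z,90).round(4) if len(z) else None)
b,d=viewer.get_image("scene"); rep("scene",pts("scene",d,d>0))
t,d2=viewer.get_image("top"); rep("top",pts("top",d2,d2>0))
i=viewer.camera_info("wrist"); w,d=viewer.get_image("wrist")
f=210/np.tan(np.radians(i["vfov"]/2))
vv,uu=np.mgrid[0:420,0:560]; du,dv=uu-i["cx"],vv-i["cy"]; r=np.hypot(du,dv)+1e-9; k=np.tan(r/f)/r
P=np.stack([du*k*d,dv*k*d,d],-1); P=((P-i["t"])@i["R"])[d>0]; rep("wrist",P)
cv2.imwrite("pics/b8.png",cv2.resize(b[140:255,200:345],None,fx=5,fy=5,interpolation=cv2.INTER_CUBIC)); cv2.imwrite("pics/w8.png",w)
E
```

```text
13.575 [ 0.35254015 -0.04867222  0.16330778] [-0.1286374  -0.55228193  0.28369585]
scene red 26 0.0529 0.0546
scene p4 27 0.0509 0.0537
scene p3 30 0.0509 0.0536
scene p2 26 0.0501 0.0536
scene p1 24 0.0512 0.0531
scene p0 23 0.0506 0.0547
scene grey 16 0.0523 0.055
top red 28 0.0525 0.056
top p4 29 0.0507 0.0546
top p3 30 0.0509 0.0552
top p2 28 0.0504 0.0532
top p1 30 0.0502 0.0532
top p0 30 0.0503 0.0537
top grey 31 0.0518 0.0545
wrist red 122 0.0544 0.055
wrist p4 0 None None
wrist p3 29 0.0522 0.0532
wrist p2 0 None None
wrist p1 95 0.053 0.0546
wrist p0 0 None None
wrist grey 0 None None
```

View pics/b8.png

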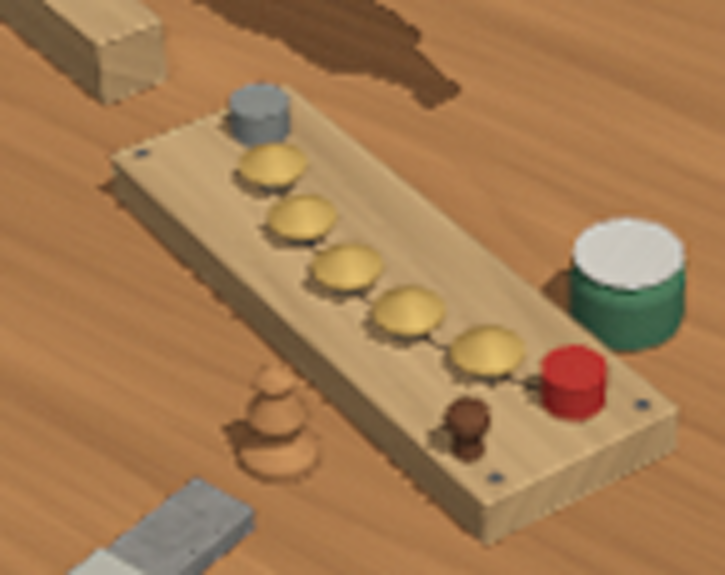

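View pics/w8.png

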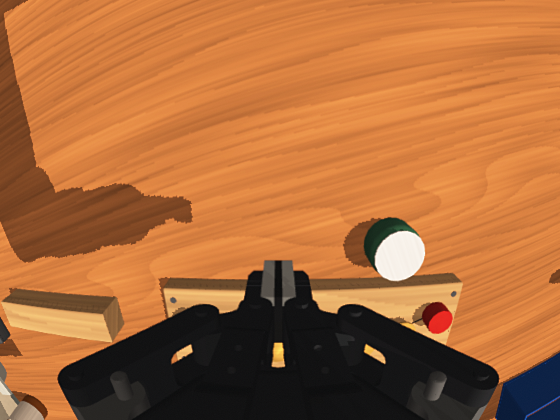

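The heights are uniform. Dome averages within 9 mm of the crown are about 0.0505–0.051, and allowing about 1 mm for dome curvature the tops are within about 1 mm of the post tops. No bystander near the bed has moved, so I'll hand in.

```bash
python3 - <<'E'
from workcell import job
print(job.sign_off())
E
```

```text
the job is handed in; nothing more can be done
None
```

I touched the red post with closed fingertips, slid along the row from red to grey so that all five pins were pushed down in order, lifted clear and handed in at about 13.7 s.

- **Level:** at the red post the reported TCP height stopped falling at 0.0198 m. The force reading rose to 3.7 N, and I took that as the level.
- **Slide:** the fingertips passed over the five pin crowns at 0.0198–0.0204 m. The readings at the ends of moves were no more than about 4 N along any axis.
- **Last checks:** depth from the scene and top cameras gave all five pin heads the same height. Their averages are 1–2 mm below the post tops, of which about 1 mm is the curve of the dome. That puts the pin tops within about 1 mm of level. The wrist view after lifting showed only two of the five pins, so it confirmed little.
- **Bystanders:** in the pictures the knob, tin and finial look unmoved. I did not measure the position of any of the loose things at the end.
- **Disagreement:** the cameras showed the fingertips roughly 30–38 mm above the reported TCP. The touch agreed with them: at contact the reported TCP was 33 mm below the known post-top height. I therefore used the touch and not the nominal 53 mm.

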